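# Reset the peak pointer and hold the cold chest's sprung lid below balance

### The arm

A 6-joint arm with a two-finger parallel gripper is mounted at the origin on a cart in front of the work surface, level with it; the furniture and walls round the work are solid. World frame = base frame: x ahead of the robot, y to its left, z up, the work surface at z = 0. Lengths are in mm, angles in rad, forces in N, time in s.
With the tool pointing down it reaches from about 275 to 1000 mm from the base axis. Payload 8.4 kg.
Tool frame: the origin (TCP) lies between the finger pads; the fingertips stand r.tips_ahead ahead of it and the grasp point (between the pads) lies 6 mm ahead of it (r.tips_ahead is the distance from the TCP to the fingertips, in mm); z points along the fingers, y is the line along which they close (so a half turn about z gives the same grasp; the last joint's range is limited). The gripper opens to 85 mm and grips with 20 to 120 N. Pads are 22 mm wide; open, the fingers measure 114 mm over their backs; the gripper's body (76 mm by 85 mm) begins 54 mm behind the grasp point. The pads swing forward as they close: fully open they stand 13 mm farther back than shut.
Start: joints at [-1.348, 0.353, 1.633, -0, 1.155, -0.002], TCP at [139.318, -609.277, 256.281] pointing down, gripper open.
Joint ranges: [-2.63, 2.63], [-0.92, 2.1], [0.06, 2.66], [-1.3, 4.44], [0, 2.69], [-3.02, 3.02]. Speed limits (rad/s): [2.22, 2.22, 2.79, 3.14, 3.14, 3.14].

### API

Orientations are given as [roll, pitch, yaw] about the fixed x, y, z axes, in that order (R = Rz(yaw) Ry(pitch) Rx(roll)).
In Python, from rig import r gives the robot as it stands.
- The arm moves only by the tool carry_out, never from a script. Its arguments are lists of equal length, an entry for each row: "delta_pos": the shift along the tool's x, y, z in m, a list of three; "rot": the turn, a rotation vector about the tool's x, y, z in degrees, a list of three. A call has 1 to 8 rows; each row is the pose to reach, as a shift and turn from the pose commanded when the call began, along the tool's axes at that moment; what a row does not reach only later rows make up. A row lasts 1/8 s, in which the tool goes at most 62.5 mm and 10.7 degrees, less where a joint would pass 70% of its speed; a pose out of reach is approached as far as the arm can. A call with a gripper value outside its range is refused whole. "claw" is the finger opening in m, from 0 to 0.0854, set as the call begins (left out, the last holds). The fingers move at their own pace and stop on an object; "grip_force" is the grip in N (left out, the last holds). Time passes only in rows, so rows that repeat a pose let the fingers close. It gives the time, the measured TCP pose, the force, the opening and the grip force at its end, in the units of the state.
- r.sense(): the state, without advancing time (a new reading comes with each control period).
- r.grab_frame(name): name is "scene" or "side" or "wrist"; returns the picture (420x560x3 uint8, blue, green, red); there is no depth.
- r.camera_info(name): a dict with "fx", "fy", "cx", "cy" (pixels), "distortion" ([k1, k2, p1, p2, k3] as OpenCV has them; the pictures are not rectified), "pose" (4x4, takes a point from camera to world coordinates); the wrist camera has in their place "hand_eye" (4x4, takes a point from camera to tool coordinates, whose origin is the TCP and whose axes are the flange's). Camera axes: x right, y down, z forward; pixel columns grow to the right and rows downward; lengths in mm; the calibration is good to about 2 mm. A picture is of the moment at which its call begins: read the wrist's pose just before it. camera_info takes no time and is no camera call.
- r.sign_off(): hands the job in; it is judged then, once.
Trained networks look in the newest picture that a camera, given by its name, has taken for a name from the list of things; names that differ only in an ending like _2 or _b are one class to them, and where a whole thing is asked for, a point or a joint stands for the part that bears it (a point fixed in the world has none). Each returns a list of dicts, best first, with "p" (0 to 1); they miss things now and then, are a little off and sometimes report something else, mostly with a low value. They report only what shows in the picture. A call takes as long as a camera call.
- r.recognise(thing, camera): "box" ([left, top, right, bottom] in pixels, round what is visible of it).
- r.cut_out(thing, camera): "mask" (420x560 bool, what is visible of it) and "box" ([left, top, right, bottom] in pixels, round what is visible of it).
The state is a dict: "clock": time; "qpos": joint angles; "qvel": joint speeds; "joint_efforts": joint torques, N m; "eef_pos": TCP position; "tcp_rot": TCP orientation; "contact_force": force on the tool from outside, world axes, zero at the start; "wrist_torque": the same for the moment, N m; "opening": opening from 0.0 (shut) to 1.0 (fully open); "grasp_force": force on a finger pad.
Only numpy, scipy, OpenCV 4.12 (cv2) and the standard library are available. Lean on these libraries where they do the work, as an engineer would, in place of code of your own. Each camera call takes 0.05 s, during which the arm holds its last target. There are 200 camera calls.

### The job

Make the opening check of the vaccine cold chest. With its lid still shut, turn the knob of the peak-temperature dial back to its zero stop, so that the dial will show any warming while the chest is open; then take the lid by its bar and lift it past its balance point, to prove that the spring still carries it, without letting it fly up to its open stop or drop. Ease it back to just below the balance point and finish while still holding it there, so that the stock can be counted through the gap and the lid will close by itself when let go; leave the other things on the worktop where they are.

Things in the scene. Friction and masses are not known exactly. Their poses are not given: they have to be found in the camera images.
- cold_chest: bench-top cold chest, fixed, 200 mm deep, 340 mm wide; origin under its centre, x to its back, y to its left, z up. Left: white well under the lid (225 mm wide). Right: grey housing, top at 150 mm, level with the shut lid, with the round dial on it (90 mm wide, top at 160 mm); the knob's axis is 28 mm in front and 114 mm right of the centre
- peak_knob (a joint): angle of the reset knob of the peak-temperature dial, rad; 0 = pointer against the zero stop pin, at most 4.5. Grows clockwise seen from above, so a reset turns it anticlockwise by its reading. Starts between 0.6 and 2.6; stiff (0.05 N m), stays where it is left
- knob_grip (a point): grip point on the knob's vertical axis, 183 mm above the worktop. Black bar 46 mm long, 12 mm thick, 30 mm high (12 mm of it above this point, 18 below). Frame turns with the knob: x along the bar to its pointer end, y across, z up. At zero the bar points to the chest's front left, 135 degrees anticlockwise (from above) from the chest's x axis
- chest_lid (a joint): lid angle, rad; 0 = shut, 1.25 = open stop. Its weight closes it, a nearly constant torsion spring in the hinge lifts it; they balance at 0.80 (46 degrees): let go below that it falls shut, above it springs up to the stop. At the bar it needs 1 N upward when shut, less up to balance, and 0.5 N holding back at 1.0
- lid_hinge (a point): middle of the lid's hinge line at the chest's back, 134 mm above the worktop, 94 mm behind and 57.5 mm left of the chest's centre. Frame fixed to the chest: x to its back, y along the hinge to its left, z up
- lid_handle (a point): middle of the lid's bar: steel rod 12 mm thick, 116 mm long along y, on an arm at each end, 39 mm clear in front of the lid's front edge. Frame turns with the lid. Bar axis 239 mm from the hinge line; when shut 4 mm higher than it, 138 mm over the worktop; it rises on a circle about the hinge. Fingers can straddle it from above; it may turn in them. Lid 20 mm thick
- syringe_pack_a: wrapped syringe, 150 x 60 x 26 mm, loose, lying in front of the chest; origin under its centre. Not to be disturbed
- syringe_pack_b: another wrapped syringe, same size, lying beside it; origin under its centre. Not to be disturbed
- vial_green: glass vial 25 mm in diameter, 58 mm high, standing near the chest's right front corner, loose; origin under its centre. Not to be disturbed
- vial_brown: brown glass vial of the same size standing next to it, loose; origin under its centre. Not to be disturbed
- plaster_roll: plaster roll 50 mm in diameter, 25 mm high, near the chest's left front corner, loose; origin under its centre. Not to be disturbed

How it is judged:
By the outcome, as a careful person would: the job done as asked, in the order asked, and still so for the second after the job is handed in, while the arm keeps its last pose, push and grip.
It also fails if it takes over 58 s, if anything falls off the work surface, if the arm or the gripper's body presses on something with over 40 N, if the wrist force passes 120 N, or if a joint passes its speed limit or range.

## Working session

There is one attempt and no reset: what is moved stays moved. The work goes in short steps, Python scripts to look and compute and a tool call to move; the robot and the scene stay as the last step left them, time stands still between calls to the robot, and variables do not carry over. Pictures are saved under pics/ and viewed, at most 10 in all, crops included, and the job is handed in when it is done.

Besides the shell and the picture viewer there is one more tool, called as name(argument=value, ...), one argument or row to a line, values as JSON. carry_out: Moves the arm, as the interface text tells. Its arguments: {"type":"object","properties":{"delta_pos":{"type":"array","items":{"type":"array","items":{"type":"number"}}},"rot":{"type":"array","items":{"type":"array","items":{"type":"number"}}},"claw":{"type":"number"},"grip_force":{"type":"number"}},"required":["delta_pos","rot"]}

```bash
ls; mkdir -p pics; python3 - <<'E'
from rig import r
import cv2,numpy as np
s=r.sense();print(s, r.tips_ahead)
a=r.grab_frame("scene");b=r.grab_frame("side")
cv2.imwrite("pics/a.png",a);cv2.imwrite("pics/b.png",b)
for c in("scene","side"):
    i=r.camera_info(c);print(c,{k:np.round(v,3).tolist() for k,v in i.items()})
    for t in("cold_chest","peak_knob","lid_handle","chest_lid","vial_green","syringe_pack_a","plaster_roll"):
        print(t,[(np.round(d["box"]).tolist(),round(d["p"],2)) for d in r.recognise(t,c)[:2]])
print(np.round(r.camera_info("wrist")["hand_eye"],3).tolist())
E
```

```text
pics
{'clock': 0.0, 'qpos': array([-1.34840553e+00,  3.53675025e-01,  1.63416202e+00, -7.02166920e-06,
        1.15515215e+00, -2.41765141e-03]), 'qvel': array([ 0.00013411, -0.00034036, -0.00119388,  0.00062399, -0.00105525,
        0.00058261]), 'joint_efforts': array([ 1.46666618e-03, -6.05248833e+01, -3.42068732e+01,  1.89991702e-04,
        9.44227329e-03, -1.94000182e-05]), 'eef_pos': array([ 139.21427429, -608.84362708,  255.53292213]), 'tcp_rot': array([-3.14019610e+00,  3.04349779e-06,  2.24811294e-01]), 'contact_force': array([ 0.28855955, -0.49332458, -0.02726662]), 'wrist_torque': array([-0.03883758, -0.05840103,  0.00907989]), 'grasp_force': 0.0, 'opening': 1.0012265833465335} 25.0
scene {'fx': 488.903, 'fy': 488.903, 'cx': 279.91, 'cy': 208.88, 'distortion': [-0.068, 0.0, 0.0, 0.0, 0.0], 'pose': [[-0.739, -0.482, 0.471, 28.261], [-0.674, 0.516, -0.529, 466.706], [0.012, -0.708, -0.706, 890.751], [0.0, 0.0, 0.0, 1.0]]}
cold_chest [([168.0, 160.0, 330.0, 273.0], 0.72)]
peak_knob [([288.0, 179.0, 316.0, 198.0], 0.79)]
lid_handle [([174.0, 163.0, 275.0, 248.0], 0.88)]
chest
[... 397 characters left out ...]
.984, -0.093, 0.151, 409.989], [-0.177, -0.513, 0.84, -935.189], [-0.001, -0.853, -0.522, 655.319], [0.0, 0.0, 0.0, 1.0]]}
cold_chest [([226.0, 155.0, 360.0, 281.0], 0.96), ([187.0, 238.0, 229.0, 254.0], 0.5)]
peak_knob [([258.0, 188.0, 272.0, 207.0], 0.75)]
lid_handle [([256.0, 162.0, 358.0, 215.0], 0.57)]
chest_lid [([251.0, 162.0, 360.0, 217.0], 0.88)]
vial_green [([224.0, 286.0, 242.0, 316.0], 0.7), ([252.0, 162.0, 359.0, 214.0], 0.43)]
syringe_pack_a [([185.0, 236.0, 231.0, 254.0], 0.8), ([170.0, 270.0, 237.0, 303.0], 0.7)]
plaster_roll [([222.0, 190.0, 232.0, 200.0], 0.73)]
[[-0.0, -0.957, -0.289, 73.305], [1.0, -0.0, 0.0, -0.817], [-0.0, -0.289, 0.957, -116.522], [0.0, 0.0, 0.0, 1.0]]
```

```bash
python3 - <<'E'
import cv2
a=cv2.imread("pics/a.png");b=cv2.imread("pics/b.png")
cv2.imwrite("pics/a2.png",cv2.resize(a[130:370,130:430],None,fx=2.5,fy=2.5,interpolation=2))
cv2.imwrite("pics/b2.png",cv2.resize(b[140:330,150:390],None,fx=3.1,fy=3.1,interpolation=2))
E
```

```text
(no output)
```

View pics/a2.png

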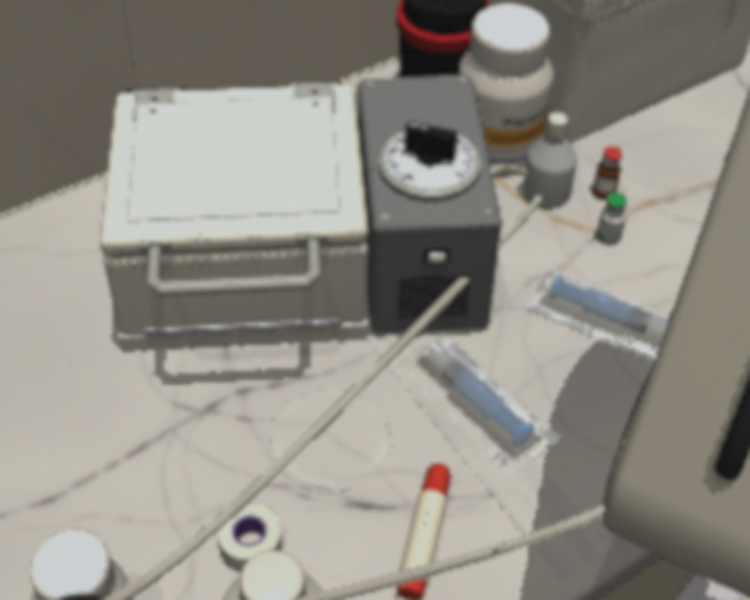

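View pics/b2.png

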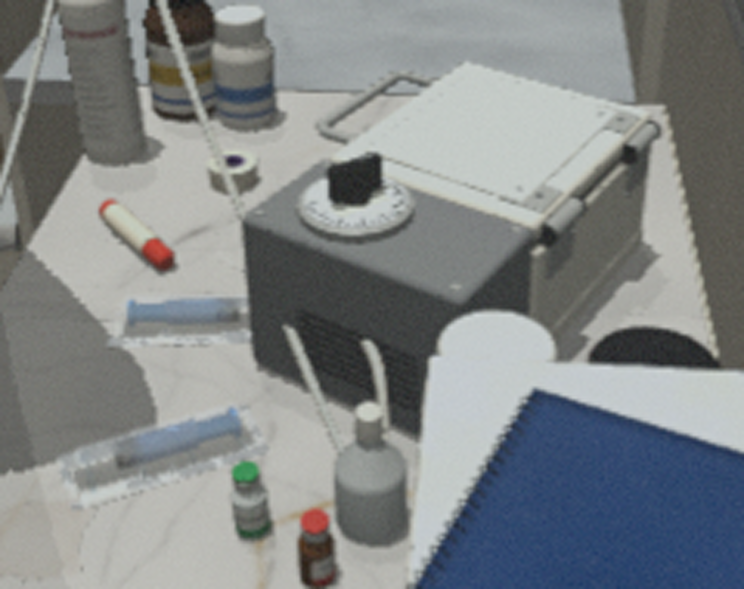

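The scene view shows the chest in the centre, with the knob at about (432,140) in the crop and the bar at (235,280). The side view shows the housing's front-right corner at (245,215) and the hinge on the right. Next I fit the chest's pose to these corners.

```bash
cat > h.py <<'E'
from rig import r
import numpy as np,cv2
from scipy.optimize import least_squares
from scipy.spatial.transform import Rotation as R
def cam(n,T=None):
    i=r.camera_info(n);K=np.array([[i["fx"],0,i["cx"]],[0,i["fy"],i["cy"]],[0,0,1.]])
    P=np.array(i["pose"]) if n!="wrist" else T@np.array(i["hand_eye"])
    return K,np.array(i["distortion"],float),P
def tcp(s):
    T=np.eye(4);T[:3,:3]=R.from_euler("xyz",s["tcp_rot"]).as_matrix();T[:3,3]=s["eef_pos"];return T
def proj(c,p):
    K,d,P=c;W=np.linalg.inv(P)
    return cv2.projectPoints(np.asarray(p,float).reshape(-1,3),cv2.Rodrigues(W[:3,:3])[0],W[:3,3],K,d)[0][:,0]
def ch(q,p):
    p=np.asarray(p,float).reshape(-1,3);c,s=np.cos(q[2]),np.sin(q[2])
    return np.c_[q[0]+c*p[:,0]-s*p[:,1],q[1]+s*p[:,0]+c*p[:,1],p[:,2]]
E
python3 - <<'E'
from h import *
A=[((-100,-170,150),(495,218)),((100,-170,150),(478,80)),((-100,-170,0),(490,325)),((-100,170,0),(115,335)),((-100,170,150),(103,240)),((-145,0,138),(315,280)),((-145,115,138),(155,284)),((-28,-114,160),(432,160))]
B=[((-100,-170,150),(245,215)),((100,-170,150),(465,300)),((100,-55,150),(535,235)),((-100,-170,0),(253,368)),((-28,-114,160),(356,205))]
pa=np.array([x[0] for x in A],float);ua=np.array([x[1] for x in A])/2.5+130
pb=np.array([x[0] for x in B],float);ub=np.array([x[1] for x in B])/3.1+[150,140]
a,b=cam("scene"),cam("side")
f=lambda q:np.r_[(proj(a,ch(q,pa))-ua).ravel(),(proj(b,ch(q,pb))-ub).ravel()]
s=least_squares(f,[500,-100,-.6],x_scale=[100,100,.3],loss="soft_l1")
print(s.x,np.round(f(s.x).reshape(-1,2),1).tolist())
q=s.x
for n,p in dict(knob=(-28,-114,183),hinge=(94,57.5,134),handle=(-145,57.5,138)).items():print(n,ch(q,p))
E
```

```text
[614.34132473 -89.46539575  -0.76925719] [[3.3, 1.2], [-1.2, -3.5], [-0.3, 3.1], [2.7, 5.0], [-2.2, -1.7], [-4.7, -0.7], [2.9, -0.2], [-0.8, -1.4], [-2.2, 0.5], [-1.0, 1.6], [2.2, -2.2], [-0.6, 0.3], [0.4, -1.3]]
knob [[ 514.92675051 -151.88928888  183.        ]]
hinge [[ 721.87061821 -113.54237735  134.        ]]
handle [[550.16642931  52.70644675 138.        ]]
```

```bash
cat >> h.py <<'E'
def rays(c,uv):
    K,d,P=c;u=cv2.undistortPoints(np.asarray(uv,float).reshape(-1,1,2),K,d)[:,0]
    v=np.c_[u,np.ones(len(u))]@P[:3,:3].T;return P[:3,3],v/np.linalg.norm(v,axis=1)[:,None]
def delta(pos,rpy,T=None):
    "shift (m) and rotvec (deg) in tool axes from current pose"
    T=tcp(r.sense()) if T is None else T
    return (T[:3,:3].T@(np.array(pos)-T[:3,3])/1000).round(4).tolist(),np.degrees((R.from_matrix(T[:3,:3]).inv()*R.from_euler("xyz",rpy)).as_rotvec()).round(2).tolist()
E
python3 - <<'E'
from h import *
a,b=cam("scene"),cam("side")
LA={"A1":[(120,600),(465,280)],"A2":[(320,600),(600,507)]}
LB={"B1":[(165,0),(240,210)],"B1b":[(290,330),(340,450)],"B2":[(50,0),(0,200)],"B3":[(365,340),(385,430)]}
for n,l in LA.items():
  oa,va=rays(a,np.array(l)/2.5+130);na=np.cross(*va)
  for m,k in LB.items():
    ob,vb=rays(b,np.array(k)/3.1+[150,140]);nb=np.cross(*vb)
    # intersect each A ray with plane B
    t=((ob-oa)@nb)/(va@nb);print(n,m,(oa+t[:,None]*va).round().tolist())
print(delta([139,-609,480],[3.1416,0,.225]))
E
```

```text
A1 B1 [[355.0, 316.0, 230.0], [438.0, -114.0, 87.0]]
A1 B1b [[312.0, 335.0, 316.0], [447.0, -127.0, 69.0]]
A1 B2 [[315.0, 334.0, 309.0], [315.0, 60.0, 329.0]]
A1 B3 [[555.0, 223.0, -175.0], [538.0, -256.0, -109.0]]
A2 B1 [[611.0, -87.0, -701.0], [-667.0, 2188.0, 3803.0]]
A2 B1b [[915.0, -377.0, -1535.0], [-194.0, 1017.0, 1821.0]]
A2 B2 [[276.0, 231.0, 213.0], [220.0, -9.0, 86.0]]
A2 B3 [[648.0, -123.0, -804.0], [985.0, -1904.0, -3120.0]]
([-0.0002, -0.0003, -0.2237], [0.0, -0.0, -0.01])
```

```bash
python3 - <<'E'
import cv2
b=cv2.imread("pics/b.png");a=cv2.imread("pics/a.png")
cv2.imwrite("pics/ab.png",cv2.resize(cv2.hconcat([a,b]),(800,300),interpolation=cv2.INTER_AREA))
E
```

```text
(no output)
```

View pics/ab.png

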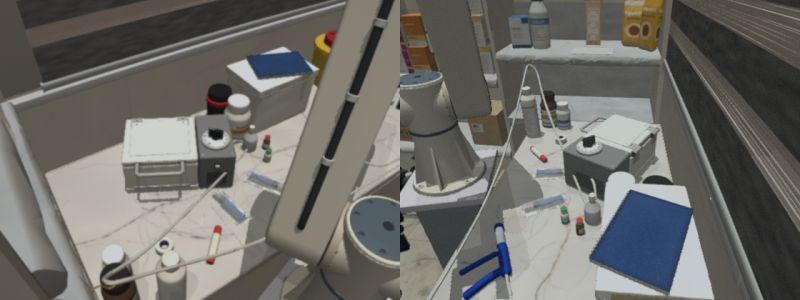

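The white line is a cable arching from the grey bottle, past the chest's front, towards the left. I'll stay high over it. I lift first, then go to a viewing pose.

```bash
python3 - <<'E'
from h import *
print(delta([530,-60,430],[3.1416,0,1.48]))
E
```

```text
([0.5033, -0.4484, -0.1737], [0.0, 0.0, -71.92])
```

carry_out(
  delta_pos=[
    [0,0,-0.06],
    [0,0,-0.12],
    [0,0,-0.174],
  ],
  rot=[
    [0,0,0],
    [0,0,0],
    [0,0,0],
  ],
)

```text
clock: 1.18
eef_pos: [139.3, -609.2, 432.6]
tcp_rot: [3.141, 0.0, 0.225]
contact_force: [0.1, -0.6, -0.2]
opening: 1.0
grasp_force: 0.0
```

carry_out(
  delta_pos=[
    [0.045,-0.04,0],
    [0.09,-0.08,0],
    [0.135,-0.12,0],
    [0.18,-0.16,0],
    [0.225,-0.2,0],
    [0.27,-0.24,0],
    [0.315,-0.28,0],
    [0.36,-0.32,0],
  ],
  rot=[
    [0,0,-6.4],
    [0,0,-12.8],
    [0,0,-19.2],
    [0,0,-25.6],
    [0,0,-32],
    [0,0,-38.4],
    [0,0,-44.8],
    [0,0,-51],
  ],
)

```text
clock: 2.17
eef_pos: [419.7, -215.3, 430.6]
tcp_rot: [3.141, 0.0, 1.118]
contact_force: [0.4, -1.2, 0.1]
opening: 1.001
grasp_force: 0.0
```

```bash
python3 - <<'E'
from h import *
print(delta([530,-60,430],[3.1416,0,1.48]))
E
```

```text
([0.1879, 0.0313, 0.0006], [0.06, 0.02, -20.72])
```

carry_out(
  delta_pos=[
    [0.05,0.008,0],
    [0.1,0.016,0],
    [0.15,0.024,0],
    [0.188,0.031,0],
    [0.188,0.031,0],
  ],
  rot=[
    [0,0,-6],
    [0,0,-12],
    [0,0,-17],
    [0,0,-20.7],
    [0,0,-20.7],
  ],
)

```text
clock: 2.8
eef_pos: [530.5, -60.0, 429.9]
tcp_rot: [-3.141, -0.0, 1.48]
contact_force: [0.8, -0.5, 0.3]
opening: 0.995
grasp_force: 0.0
```

```bash
python3 - <<'E'
from h import *
s=r.sense();np.save("t1.npy",tcp(s));f=r.grab_frame("wrist");cv2.imwrite("pics/w1.png",f)
print(s["eef_pos"],s["tcp_rot"],s["qpos"])
for t in("peak_knob","knob_grip","lid_handle","chest_lid"):
    for d in r.cut_out(t,"wrist")[:2]:
        m=d["mask"].astype(np.uint8);c=max(cv2.findContours(m,0,2)[0],key=cv2.contourArea)
        print(t,round(d["p"],2),np.round(d["box"]),np.round(cv2.boxPoints(cv2.minAreaRect(c))).tolist())
c=cam("wrist",tcp(s));print(c[0],c[1])
q=[614.3,-89.5,-.769]
P=[(-100,-170,150),(100,-170,150),(100,-55,150),(-100,-55,150),(-100,170,150),(100,170,150),(-145,0,138),(-145,115,138),(-28,-114,160),(-28,-114,195)]
u=proj(c,ch(q,P));print(u.round().tolist())
for x in u:cv2.circle(f,tuple(int(v) for v in x),2,(0,0,255),-1)
cv2.imwrite("pics/w1o.png",cv2.resize(f,(800,600)))
E
```

```text
[530.51209152 -60.00286023 429.90288418] [-3.14121553e+00 -4.88924475e-04  1.47965384e+00] [-1.15719925e-01  8.65645246e-02  1.59414963e+00  4.82399688e-04
  1.46126754e+00 -2.46303533e-02]
peak_knob 0.77 [254. 234. 290. 258.] [[249.0, 243.0], [284.0, 224.0], [294.0, 243.0], [258.0, 261.0]]
peak_knob 0.45 [249.  25. 480. 254.] [[218.0, 135.0], [343.0, -3.0], [484.0, 125.0], [359.0, 263.0]]
knob_grip 0.83 [252. 228. 293. 262.] [[249.0, 241.0], [290.0, 220.0], [300.0, 240.0], [259.0, 260.0]]
knob_grip 0.58 [250. 304. 260. 332.] [[249.0, 302.0], [261.0, 302.0], [261.0, 329.0], [249.0, 329.0]]
lid_handle 0.7 [251.  26. 483. 254.] [[216.0, 132.0], [343.0, -3.0], [483.0, 129.0], [356.0, 263.0]]
chest_lid 0.72 [252.  31. 481. 249.] [[218.0, 134.0], [344.0, -2.0], [483.0, 127.0], [357.0, 263.0]]
[[303.10708468   0.         279.83446039]
 [  0.         303.10708468 206.02975009]
 [  0.           0.           1.        ]] [-0.01660213  0.          0.          0.          0.        ]
[[211.0, 237.0], [318.0, 313.0], [370.0, 260.0], [261.0, 175.0], [379.0, 27.0], [490.0, 137.0], [260.0, 119.0], [318.0, 42.0], [275.0, 241.0], [275.0, 252.0]]
```

View pics/w1o.png

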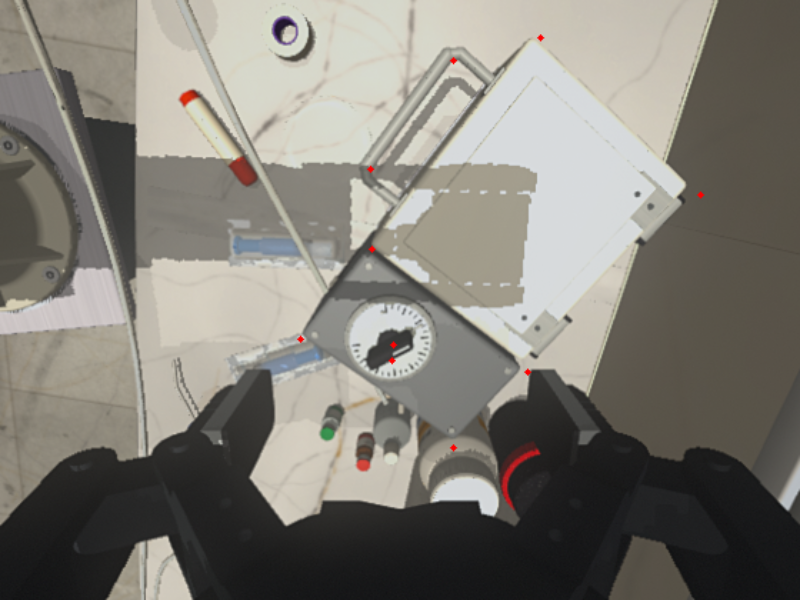

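The chest's front edge and bar match well, and the dial centre is at about (390,340). I'll refit and zoom in on the knob for its pointer.

```bash
python3 - <<'E'
from h import *
c=cam("wrist",np.load("t1.npy"))
A=[((-100,-170,150),(304,336)),((100,-55,150),(521,362)),((-100,-55,150),(372,250)),((-100,170,150),(540,40)),((100,170,150),(686,185)),((100,-170,150),(451,438)),((-28,-114,160),(390,341)),((-28,-114,160),(390,341))]
p=np.array([x[0] for x in A],float);u=np.array([x[1] for x in A])*.7
f=lambda q:(proj(c,ch(q,p))-u).ravel()
s=least_squares(f,[614,-90,-.77],x_scale=[100,100,.3],loss="soft_l1")
q=s.x;print(q,np.round(f(q).reshape(-1,2),1).tolist())
np.save("q.npy",q)
for n,pp in dict(knob=(-28,-114,183),hinge=(94,57.5,134),handle=(-145,57.5,138)).items():print(n,ch(q,pp))
w=cv2.imread("pics/w1.png");cv2.imwrite("pics/k.png",cv2.resize(w[195:280,225:325],None,fx=7,fy=7,interpolation=2))
o,v=rays(c,np.array([(256,120),(316,40)]))  # rough bar ends
k=cam("wrist",np.load("t1.npy"))
for a in range(0,360,45):
  a=np.radians(a);print(round(np.degrees(a)),((proj(c,ch(q,(-28,-114,195))+[23*np.cos(a),23*np.sin(a),0])[0]-[225,195])*7).round())
E
```

```text
[611.82791741 -85.54492286  -0.76736381] [[-4.2, -0.2], [3.6, 4.5], [-2.0, -3.0], [-1.5, -5.1], [8.6, 4.0], [0.6, 4.5], [0.2, 0.0], [0.2, 0.0]]
knob [[ 512.53171309 -148.15693295  183.        ]]
hinge [[ 719.40260486 -109.41826828  134.        ]]
handle [[547.38395274  56.50515781 138.        ]]
0 [460. 371.]
45 [415. 291.]
90 [321. 264.]
135 [234. 307.]
180 [207. 393.]
225 [254. 470.]
270 [346. 496.]
315 [431. 456.]
```

View pics/k.png

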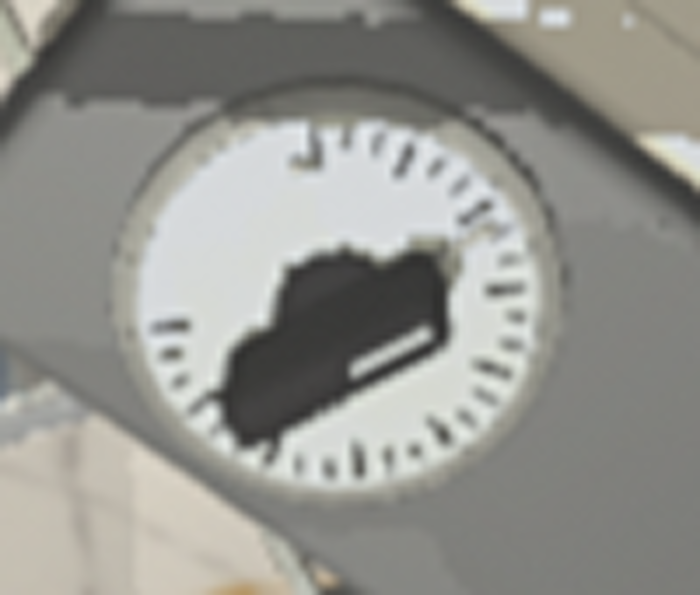

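The white index line runs from (350,372) to (432,330) in the crop, so the pointer points to the upper right. The zero mark is at (310,150).

```bash
python3 - <<'E'
from h import *
c=cam("wrist",np.load("t1.npy"));q=np.load("q.npy")
o,v=rays(c,np.array([(350,374),(433,331),(245,440),(447,343)])/7+[225,195])
g=o+v*((195-o[2])/v[:,2])[:,None];print(g.round(1).tolist())
d=g[1]-g[0];a=np.arctan2(d[1],d[0]);d2=g[3]-g[2];print(np.degrees(a),np.degrees(np.arctan2(d2[1],d2[0])))
k=ch(q,(-28,-114,183))[0]
print("theta",q[2]+2.356-a)
for z in(300,193):print(delta([k[0],k[1],z],[np.pi,0,a]))
E
```

```text
[[515.6, -146.8, 195.0], [531.3, -139.8, 195.0], [495.3, -158.2, 195.0], [533.6, -142.4, 195.0]]
24.19911043670256 22.442420308490565
theta 1.1662820319645557
([-0.0864, -0.0082, 0.1305], [0.01, 0.01, 60.29])
([-0.0864, -0.0082, 0.2375], [0.01, 0.01, 60.29])
```

carry_out(
  delta_pos=[
    [-0.015,-0.001,0.02],
    [-0.03,-0.003,0.04],
    [-0.045,-0.004,0.06],
    [-0.06,-0.006,0.08],
    [-0.075,-0.007,0.1],
    [-0.086,-0.008,0.12],
    [-0.086,-0.008,0.13],
    [-0.086,-0.008,0.13],
  ],
  rot=[
    [0,0,9],
    [0,0,18],
    [0,0,27],
    [0,0,36],
    [0,0,45],
    [0,0,54],
    [0,0,61],
    [0,0,61],
  ],
  claw=0.05,
  grip_force=30,
)

```text
clock: 4.05
eef_pos: [512.5, -147.6, 299.8]
tcp_rot: [-3.141, 0.001, 0.411]
contact_force: [-0.5, -0.3, -0.4]
opening: 0.588
grasp_force: 0.0
```

```bash
python3 - <<'E'
from h import *
s=r.sense();np.save("t2.npy",tcp(s));f=r.grab_frame("wrist");c=cam("wrist",tcp(s));q=np.load("q.npy")
print(s["eef_pos"],s["tcp_rot"],s["opening"])
for d in r.recognise("peak_knob","wrist")[:2]:print(d["p"],np.round(d["box"]))
a=np.radians(24);k=ch(q,(-28,-114,195))[0]
u=np.r_[proj(c,k),proj(c,k+[23*np.cos(a),23*np.sin(a),0]),proj(c,ch(q,(-28,-114,160))),proj(c,[k+[45*np.cos(t),45*np.sin(t),-35] for t in np.arange(0,6.3,.4)])]
print(u[:3])
x0,y0=int(u[2,0])-100,int(u[2,1])-75
for x in u:cv2.circle(f,tuple(int(round(v)) for v in x),1,(0,0,255),-1)
print(x0,y0);cv2.imwrite("pics/k2.png",cv2.resize(f[max(y0,0):y0+150,x0:x0+200],None,fx=4,fy=4,interpolation=2))
E
```

```text
[ 512.52595481 -147.58862772  299.82751673] [-3.14086935e+00  9.78245136e-04  4.10517129e-01] 0.5884962219102983
0.78 [264. 177. 295. 238.]
[[281.75031807 214.29072482]
 [281.5472216  185.08388001]
 [281.53533426 201.69920989]]
181 126
```

View pics/k2.png

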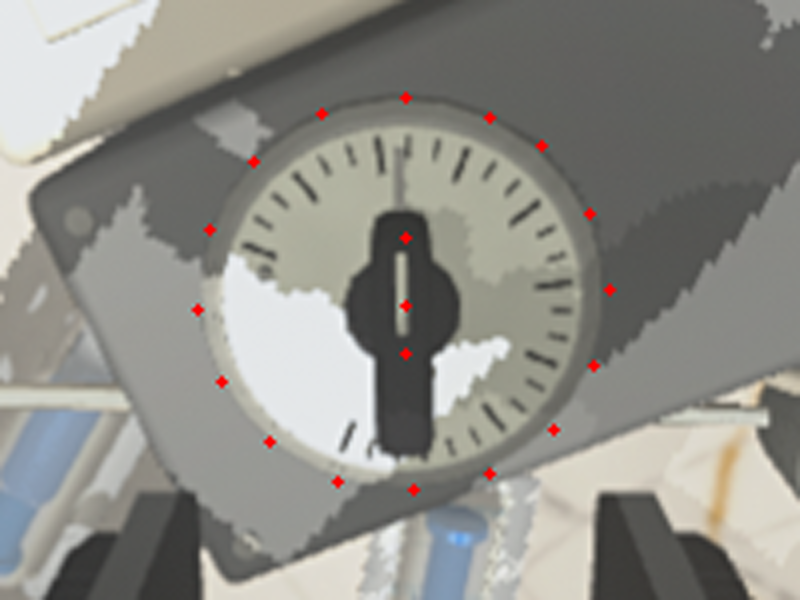

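The index line points along tool x and the knob is centred laterally within about 0.5 mm. I descend and grip.

carry_out(
  delta_pos=[
    [0,0,0.03],
    [0,0,0.06],
    [0,0,0.085],
    [0,0,0.1],
    [0,0,0.107],
    [0,0,0.107],
  ],
  rot=[
    [0,0,0],
    [0,0,0],
    [0,0,0],
    [0,0,0],
    [0,0,0],
    [0,0,0],
  ],
)

```text
clock: 4.9
eef_pos: [513.7, -146.9, 193.6]
tcp_rot: [3.141, -0.0, 0.412]
contact_force: [-1.0, 0.2, -0.3]
opening: 0.585
grasp_force: 0.0
```

carry_out(
  delta_pos=[
    [0,0,0],
    [0,0,0],
    [0,0,0],
    [0,0,0],
    [0,0,0],
  ],
  rot=[
    [0,0,0],
    [0,0,0],
    [0,0,0],
    [0,0,0],
    [0,0,0],
  ],
  claw=0.005,
  grip_force=30,
)

```text
clock: 5.52
eef_pos: [514.2, -147.7, 194.2]
tcp_rot: [3.139, -0.001, 0.412]
contact_force: [0.2, -5.7, 2.7]
opening: 0.132
grasp_force: 35.2
```

carry_out(
  delta_pos=[
    [0,0,0],
    [0,0,0],
    [0,0,0],
    [0,0,0],
    [0,0,0],
    [0,0,0],
    [0,0,0],
    [0,0,0],
  ],
  rot=[
    [0,0,-7],
    [0,0,-14],
    [0,0,-21],
    [0,0,-28],
    [0,0,-35],
    [0,0,-42],
    [0,0,-49],
    [0,0,-56],
  ],
)

```text
clock: 6.52
eef_pos: [513.0, -146.9, 194.1]
tcp_rot: [-3.141, 0.0, 1.393]
contact_force: [-5.0, -0.7, 8.2]
opening: 0.132
grasp_force: 36.1
```

```bash
python3 -c "
from h import *
s=r.sense();print(s['wrist_torque'],s['contact_force'],s['tcp_rot'],s['eef_pos'],s['opening'])"
```

```text
[-0.00274639  0.98570904 -0.10069012] [-4.98739439 -0.68017527  8.17355808] [-3.14084089e+00  3.02280286e-04  1.39295330e+00] [ 512.96433975 -146.91814723  194.10967691] 0.13210571391893944
```

carry_out(
  delta_pos=[
    [0,0,0],
    [0,0,0],
    [0,0,0],
    [0,0,0],
  ],
  rot=[
    [0,0,-3],
    [0,0,-6],
    [0,0,-8],
    [0,0,-8],
  ],
)

```text
clock: 7.02
eef_pos: [512.7, -146.9, 194.1]
tcp_rot: [-3.14, 0.0, 1.529]
contact_force: [-4.8, 0.0, 9.9]
opening: 0.131
grasp_force: 36.2
```

```bash
python3 -c "
from h import *
s=r.sense();print(s['wrist_torque'],s['contact_force'],s['tcp_rot'],s['eef_pos'],s['opening'])"
```

```text
[-0.03389344  0.98680382  0.0753574 ] [-4.83870302e+00  1.58776021e-03  9.85177976e+00] [-3.14039175e+00  2.41489215e-04  1.52924234e+00] [ 512.7382736  -146.90776435  194.11246236] 0.130557076573773
```

carry_out(
  delta_pos=[
    [0,0,0],
    [0,0,0],
    [0,0,0],
  ],
  rot=[
    [0,0,-2],
    [0,0,-4],
    [0,0,-4],
  ],
)

```text
clock: 7.4
eef_pos: [512.6, -146.9, 194.1]
tcp_rot: [-3.14, 0.0, 1.599]
contact_force: [-5.8, -1.3, 9.7]
opening: 0.134
grasp_force: 36.2
```

```bash
python3 -c "
from h import *
s=r.sense();print(s['wrist_torque'],s['contact_force'],s['tcp_rot'],s['eef_pos'],s['opening'])"
```

```text
[-0.08432821  1.09285699 -0.00462317] [-5.754193   -1.33312424  9.71693522] [-3.14013453e+00  8.76839966e-05  1.59891053e+00] [ 512.63035376 -146.9043069   194.12352737] 0.13381386785293908
```

carry_out(
  delta_pos=[
    [0,0,0],
    [0,0,0],
    [0,0,0],
  ],
  rot=[
    [0,0,-2],
    [0,0,-3],
    [0,0,-3],
  ],
)

```text
clock: 7.78
eef_pos: [512.7, -146.9, 194.2]
tcp_rot: [-3.14, -0.0, 1.649]
contact_force: [-6.0, -1.9, 9.6]
opening: 0.131
grasp_force: 44.0
```

```bash
python3 -c "
from h import *
s=r.sense();print(s['wrist_torque'],s['contact_force'],s['tcp_rot'],s['eef_pos'],s['opening'],s['joint_efforts'])"
```

```text
[-0.27128081  1.13478813 -0.99700536] [-6.02503879 -1.86396172  9.60471809] [-3.14044446e+00 -2.71031813e-04  1.64922317e+00] [ 512.67132143 -146.94157417  194.16096305] 0.13099285978846056 [  2.52116874 -46.81154251 -30.19852996   0.28567426  -1.96536809
  -1.12319078]
```

The torque rose to 1 N m, so the pointer is on the stop. I release and rise.

carry_out(
  delta_pos=[
    [0,0,0],
    [0,0,0],
    [0,0,0],
    [0,0,-0.03],
    [0,0,-0.08],
    [0,0,-0.12],
    [0,0,-0.12],
  ],
  rot=[
    [0,0,0.5],
    [0,0,0.5],
    [0,0,0.5],
    [0,0,0],
    [0,0,0],
    [0,0,0],
    [0,0,0],
  ],
  claw=0.05,
)

```text
clock: 8.65
eef_pos: [515.1, -147.2, 316.6]
tcp_rot: [3.136, 0.002, 1.651]
contact_force: [0.6, -0.5, -1.0]
opening: 0.586
grasp_force: 0.0
```

```bash
python3 - <<'E'
from h import *
s=r.sense();f=r.grab_frame("wrist");c=cam("wrist",tcp(s));q=np.load("q.npy")
print(s["eef_pos"],s["tcp_rot"],s["opening"],s['contact_force'],s['wrist_torque'])
a=q[2]+2.356;k=ch(q,(-28,-114,195))[0]
u=np.r_[proj(c,k),proj(c,k+[23*np.cos(a),23*np.sin(a),0]),proj(c,ch(q,(-28,-114,160)))]
x0,y0=int(u[2,0])-100,int(u[2,1])-75;print(u,x0,y0)
cv2.imwrite("pics/k3.png",cv2.resize(f[max(y0,0):y0+150,x0:x0+200],None,fx=4,fy=4,interpolation=2))
E
```

```text
[ 515.13000519 -147.22647206  316.60742207] [3.13583639e+00 2.13292933e-03 1.65087603e+00] 0.5862632815961957 [ 0.62396413 -0.45188196 -0.96690847] [ 0.05042018 -0.01078311  0.02198063]
[[276.4469501  209.43748564]
 [278.13720026 182.13408592]
 [276.63162569 198.10787216]] 176 123
```

View pics/k3.png

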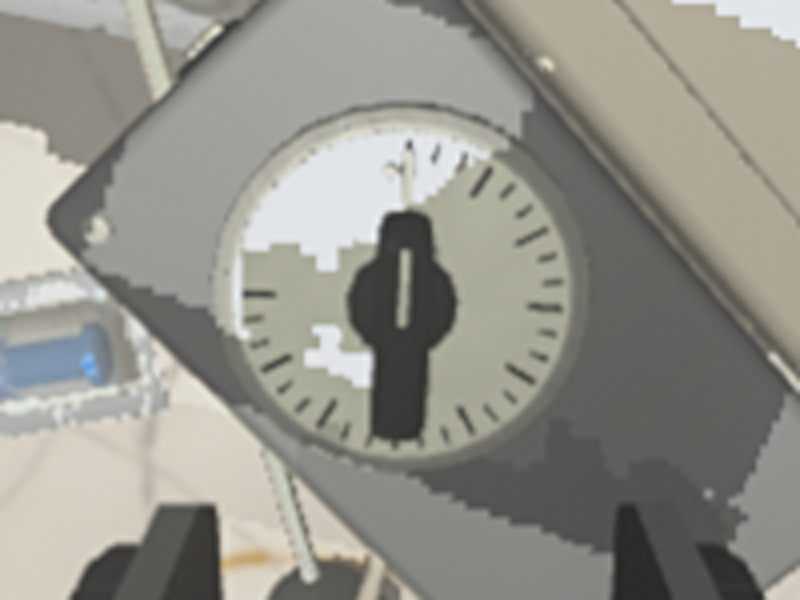

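The pointer now stands at the zero mark at (405,150), against the pin at (394,168), so the reset is done. Next I go above the lid's bar.

```bash
python3 - <<'E'
from h import *
q=np.load("q.npy");k=ch(q,(-145,57.5,138))[0]
print(delta([k[0],k[1],310],[np.pi,0,q[2]+np.pi/2]))
E
```

```text
([0.2001, 0.0494, 0.0044], [0.17, -0.01, 48.56])
```

carry_out(
  delta_pos=[
    [0.03,0.007,0],
    [0.06,0.014,0],
    [0.095,0.022,0],
    [0.13,0.03,0],
    [0.165,0.04,0],
    [0.2,0.049,0],
    [0.2,0.049,0],
    [0.2,0.049,0],
  ],
  rot=[
    [0,0,8],
    [0,0,16],
    [0,0,24],
    [0,0,32],
    [0,0,40],
    [0,0,48.5],
    [0,0,48.5],
    [0,0,48.5],
  ],
  claw=0.045,
)

```text
clock: 9.7
eef_pos: [545.7, 56.1, 312.1]
tcp_rot: [-3.141, 0.002, 0.807]
contact_force: [-0.1, -0.3, -1.0]
opening: 0.524
grasp_force: 0.0
```

```bash
python3 - <<'E'
from h import *
s=r.sense();np.save("t3.npy",tcp(s));f=r.grab_frame("wrist");c=cam("wrist",tcp(s));q=np.load("q.npy")
print(s["eef_pos"],s["tcp_rot"],s["qpos"])
P=[(-145,57.5+d,z) for d in(-52,0,52) for z in(138,)]+[(-100,170,150),(-100,-55,150),(-100,57.5,150)]
u=proj(c,ch(q,P));print(u.round(1).tolist())
for x in u:cv2.circle(f,tuple(int(round(v)) for v in x),1,(0,0,255),-1)
cv2.imwrite("pics/h.png",cv2.resize(f,(800,600)))
E
```

```text
[545.71529314  56.13291877 312.1089529 ] [-3.14055373e+00  1.84302455e-03  8.06793518e-01] [ 1.00002018e-01  1.84263649e-01  1.73254577e+00 -4.32109623e-04
  1.22685946e+00  8.64151912e-01]
[[281.6, 239.4], [281.9, 190.7], [282.2, 136.8], [336.0, 64.9], [323.9, 296.8], [329.4, 193.9]]
```

View pics/h.png

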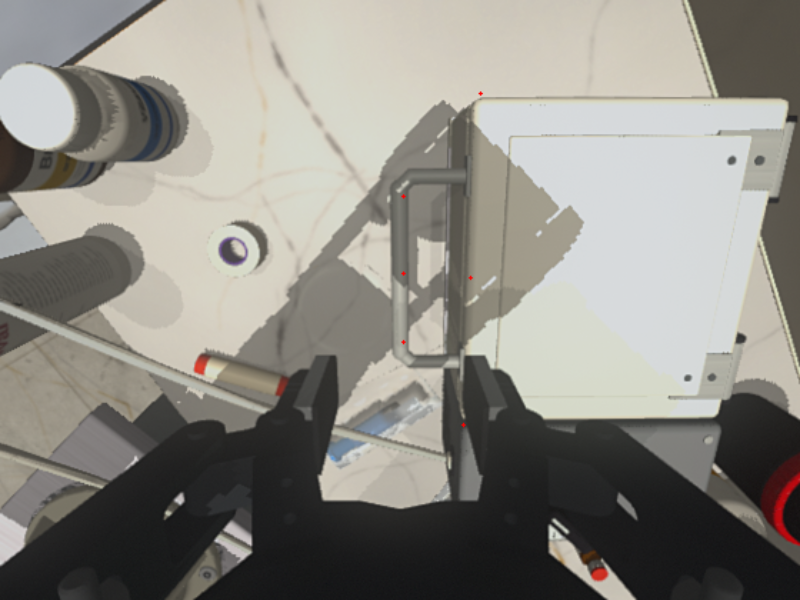

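The bar runs at x≈401 from (402,178) to (400,358), which matches the prediction within about 1.5 mm. I descend and close.

carry_out(
  delta_pos=[
    [0,-0.001,0.04],
    [0,-0.001,0.08],
    [0,-0.001,0.12],
    [0,-0.001,0.145],
    [0,-0.001,0.16],
    [0,-0.001,0.167],
    [0,-0.001,0.167],
  ],
  rot=[
    [0,0,0],
    [0,0,0],
    [0,0,0],
    [0,0,0],
    [0,0,0],
    [0,0,0],
    [0,0,0],
  ],
)

```text
clock: 10.62
eef_pos: [545.8, 56.9, 146.5]
tcp_rot: [3.141, -0.0, 0.804]
contact_force: [-0.4, -0.2, -0.2]
opening: 0.527
grasp_force: 0.0
```

carry_out(
  delta_pos=[
    [0,0,0],
    [0,0,0],
    [0,0,0],
    [0,0,0],
    [0,0,0],
  ],
  rot=[
    [0,0,0],
    [0,0,0],
    [0,0,0],
    [0,0,0],
    [0,0,0],
  ],
  claw=0.006,
  grip_force=25,
)

```text
clock: 11.25
eef_pos: [546.0, 57.3, 146.7]
tcp_rot: [3.141, -0.001, 0.804]
contact_force: [0.2, 0.9, 5.0]
opening: 0.125
grasp_force: 25.0
```

```bash
python3 - <<'E'
from h import *
s=r.sense();T=tcp(s);np.save("t4.npy",T);q=np.load("q.npy");print(s)
c,sn=np.cos(q[2]),np.sin(q[2])
def path(th,yaw=0):
    a=th+.0167;dx=239*(np.cos(.0167)-np.cos(a));dz=239*(np.sin(a)-np.sin(.0167))
    w=np.array([c*dx,sn*dx,dz]);return (T[:3,:3].T@w/1000).round(4).tolist()
print([(round(t,2),path(t)) for t in list(np.arange(.1,1.0,.1))+[.74,.95]])
E
```

```text
{'clock': 11.25, 'qpos': array([1.01802774e-01, 3.68318869e-01, 1.89203670e+00, 7.86759043e-05,
       8.80219926e-01, 8.68196780e-01]), 'qvel': array([0.00026391, 0.00084229, 0.00027692, 0.00055263, 0.00090769,
       0.0012426 ]), 'joint_efforts': array([ -0.55222398, -52.26394415, -25.58695972,  -0.14557865,
         0.1584382 ,   0.08762437]), 'eef_pos': array([546.01730322,  57.30607856, 146.69337319]), 'tcp_rot': array([ 3.14098169e+00, -8.15485576e-04,  8.04352485e-01]), 'contact_force': array([0.18091128, 0.93222653, 5.0387431 ]), 'wrist_torque': array([ 0.13947965, -0.1118715 ,  0.06257612]), 'grasp_force': 24.98426377773285, 'opening': 0.1253293175090148}
[(np.float64(0.1), [0.0, 0.0016, -0.0238]), (np.float64(0.2), [0.0, 0.0056, -0.0474]), (np.float64(0.3), [0.0, 0.0119, -0.0704]), (np.float64(0.4), [0.0001, 0.0205, -0.0927]), (np.float64(0.5), [0.0001, 0.0312, -0.1141]), (np.float64(0.6), [0.0001, 0.0441, -0.1342]), (np.float64(0.7), [0.0001, 0.0589, -0.153]), (np.float64(0.8), [0.0001, 0.0754, -0.1702]), (np.float64(0.9), [0.0001, 0.0937, -0.1856]), (0.74, [0.0001, 0.0653, -0.16]), (0.95, [0.0001, 0.1033, -0.1926])]
```

The bar is held. I lift along the arc, slowly.

carry_out(
  delta_pos=[
    [0,0.0006,-0.012],
    [0,0.0016,-0.0238],
    [0,0.0033,-0.0356],
    [0,0.0056,-0.0474],
    [0,0.0085,-0.059],
    [0,0.0119,-0.0704],
    [0,0.016,-0.0816],
    [0,0.0205,-0.0927],
  ],
  rot=[
    [0,0,0],
    [0,0,0],
    [0,0,0],
    [0,0,0],
    [0,0,0],
    [0,0,0],
    [0,0,0],
    [0,0,0],
  ],
)

```text
clock: 12.25
eef_pos: [560.2, 43.8, 240.0]
tcp_rot: [-3.14, -0.001, 0.804]
contact_force: [2.1, 7.1, 0.1]
opening: 0.126
grasp_force: 24.5
```

carry_out(
  delta_pos=[
    [0,0.0052,-0.011],
    [0,0.0107,-0.0214],
    [0,0.0169,-0.0316],
    [0,0.0236,-0.0415],
    [0,0.0308,-0.0511],
    [0,0.0384,-0.0603],
    [0,0.0384,-0.0603],
  ],
  rot=[
    [0,0,0],
    [0,0,0],
    [0,0,0],
    [0,0,0],
    [0,0,0],
    [0,0,0],
    [0,0,0],
  ],
)

```text
clock: 13.12
eef_pos: [587.2, 18.2, 301.5]
tcp_rot: [-3.138, -0.002, 0.804]
contact_force: [-5.7, 12.6, 9.5]
opening: 0.132
grasp_force: 24.8
```

```bash
python3 - <<'E'
from h import *
s=r.sense();T=tcp(s);T0=np.load("t4.npy");print(s["contact_force"],s["wrist_torque"],s["opening"],s["grasp_force"])
d=T0[:3,:3].T@(T[:3,3]-T0[:3,3]);print(d, np.arctan2(-d[2]+4,238.97-d[1])-.0167,np.hypot(-d[2]+4,238.97-d[1]))
f=r.grab_frame("side");cv2.imwrite("pics/s.png",cv2.resize(f[80:300,150:420],None,fx=2.6,fy=2.6))
for t in("chest_lid","lid_handle"):print([(d["p"],d["box"]) for d in r.recognise(t,"side")[:1]])
E
```

```text
[-5.73446763 12.64305545  9.48775582] [2.22454709 0.88996701 0.00876393] 0.13185665704303107 24.83043283224106
[   0.56580762   56.8984447  -154.77455738] 0.7004538183529421 241.57692630020006
[(0.61, [265.9, 119.8, 361.9, 214.2])]
[(0.65, [271.8, 122.8, 362.2, 215.9])]
```

View pics/s.png

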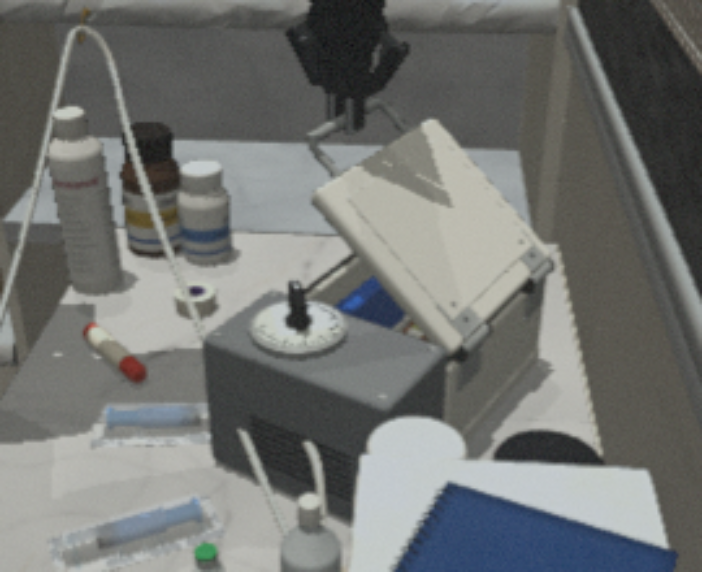

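The lid is following at about 0.70 rad with the bar firmly held. I continue past balance to about 0.92, with a slightly wider arc to relieve the radial load.

carry_out(
  delta_pos=[
    [0,0.003,-0.0055],
    [0,0.0073,-0.011],
    [0,0.012,-0.0157],
    [0,0.0168,-0.0203],
    [0,0.0218,-0.0247],
    [0,0.0268,-0.029],
    [0,0.032,-0.0331],
    [0,0.0374,-0.0371],
  ],
  rot=[
    [0,0,0],
    [0,0,0],
    [0,0,0],
    [0,0,0],
    [0,0,0],
    [0,0,0],
    [0,0,0],
    [0,0,0],
  ],
)

```text
clock: 14.28
eef_pos: [614.8, -8.2, 338.1]
tcp_rot: [-3.14, -0.002, 0.805]
contact_force: [0.4, 9.8, 7.8]
opening: 0.127
grasp_force: 25.4
```

carry_out(
  delta_pos=[
    [0,0,0],
    [0,0,0],
    [0,0,0],
    [0,0,0],
  ],
  rot=[
    [0,0,0],
    [0,0,0],
    [0,0,0],
    [0,0,0],
  ],
)

```text
clock: 14.78
eef_pos: [614.7, -8.3, 338.1]
tcp_rot: [-3.14, -0.002, 0.805]
contact_force: [-0.0, 7.4, 7.1]
opening: 0.129
grasp_force: 25.4
```

```bash
python3 - <<'E'
from h import *
s=r.sense();T=tcp(s);T0=np.load("t4.npy");print(s["contact_force"],s["wrist_torque"],s["opening"],s["grasp_force"])
d=T0[:3,:3].T@(T[:3,3]-T0[:3,3]);print(d, np.arctan2(-d[2]+4,238.97-d[1])-.0167,2*np.arcsin(np.hypot(d[1],d[2])/478))
E
```

```text
[-0.01798759  7.44677117  7.1378852 ] [1.39663027 0.06107399 0.12092699] 0.12855420694385045 25.371157228946686
[   0.58433828   95.09367553 -191.34963571] 0.91928697775375 0.9268650332708819
```

It is past balance at about 0.92. I ease back to 0.74 slowly.

carry_out(
  delta_pos=[
    [0,-0.004,0.0028],
    [0,-0.008,0.0057],
    [0,-0.0117,0.0086],
    [0,-0.017,0.0133],
    [0,-0.0225,0.0182],
    [0,-0.0277,0.0232],
    [0,-0.0329,0.0283],
    [0,-0.0329,0.0283],
  ],
  rot=[
    [0,0,0],
    [0,0,0],
    [0,0,0],
    [0,0,0],
    [0,0,0],
    [0,0,0],
    [0,0,0],
    [0,0,0],
  ],
)

```text
clock: 15.78
eef_pos: [591.4, 13.7, 308.6]
tcp_rot: [3.141, -0.001, 0.805]
contact_force: [4.4, 3.6, 0.0]
opening: 0.127
grasp_force: 25.0
```

carry_out(
  delta_pos=[
    [0,0,0],
    [0,0,0],
    [0,0,0],
    [0,0,0],
  ],
  rot=[
    [0,0,0],
    [0,0,0],
    [0,0,0],
    [0,0,0],
  ],
)

```text
clock: 16.27
eef_pos: [591.6, 13.5, 309.0]
tcp_rot: [3.141, -0.001, 0.804]
contact_force: [3.5, 3.4, 0.8]
opening: 0.121
grasp_force: 25.0
```

```bash
python3 - <<'E'
from h import *
s=r.sense();T=tcp(s);T0=np.load("t4.npy");print(s["contact_force"],s["wrist_torque"],s["opening"],s["grasp_force"])
d=T0[:3,:3].T@(T[:3,3]-T0[:3,3]);print(d, np.arctan2(-d[2]+4,238.97-d[1])-.0167,2*np.arcsin(np.hypot(d[1],d[2])/478))
f=r.grab_frame("side");g=r.grab_frame("scene");q=np.load("q.npy")
for th,col in((.68,(255,0,0)),(.74,(0,0,255)),(.80,(0,160,0))):
  for n,im in(("side",f),("scene",g)):
    L=[]
    for y in(-52+57.5,57.5+52): # bar
      a=th+.0167;L.append((94-239*np.cos(a),y,134+239*np.sin(a)))
    for y in(-55,170): # lid top front edge: 194 ahead,16 up
      L.append((94-194*np.cos(th)+16*np.sin(th)*1,y,134+194*np.sin(th)+16*np.cos(th)))
    for x in proj(cam(n),ch(q,L)):cv2.circle(im,tuple(int(round(v)) for v in x),1,col,-1)
o=np.hstack([cv2.resize(f[90:250,230:390],(400,400)),cv2.resize(g[80:280,140:340],(400,400))])
cv2.imwrite("pics/e.png",o)
E
```

```text
[3.47570284 3.41198445 0.79015034] [ 0.50056373 -0.70922355  0.07924027] 0.12080699679362276 25.04234343767166
[   0.16299123   63.33360108 -162.2471409 ] 0.7412417420511372 0.7459187068792367
```

View pics/e.png

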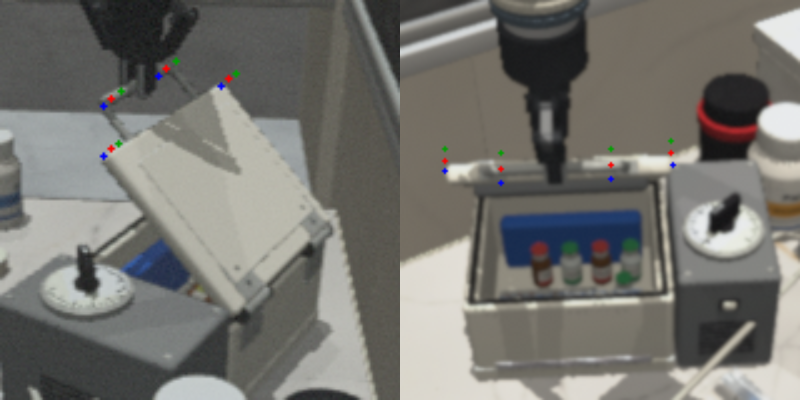

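The bar and lid edge lie on the marks for 0.70–0.74 rad, with the lid held below balance, the knob at zero and the other things untouched. I hand in.

```bash
python3 -c "
from rig import r
print(r.sign_off())"
```

```text
the job is handed in; nothing more can be done
None
```

I handed the job in at 16 s: the dial knob is on its zero stop, the lid was lifted past balance to about 0.92 rad, then eased back to about 0.74 rad, where the gripper still holds it; none of the other things were touched as far as I could tell, but I made no separate check of them.

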